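Offer up the ink cupboard door

ROBOT

A 6-joint arm with a two-finger parallel gripper is mounted at the origin on the work surface. World frame = base frame: x ahead of the robot, y to its left, z up, the work surface at z = 0. Lengths are in m, angles in rad, forces in N, time in s.
With the tool pointing down it reaches from about 0.325 to 0.775 m from the base axis. Payload 9.3 kg.
Tool frame: the origin (TCP) lies midway between the tips of the shut fingers; the grasp point (between the pads) lies 19 mm behind it; z points along the fingers, y is the line along which they close (so a half turn about z gives the same grasp; the last joint's range is limited). The gripper opens to 85 mm and grips with 20 to 120 N. Pads are 22 mm wide; open, the fingers measure 114 mm over their backs; the gripper's body (76 mm by 85 mm) begins 54 mm behind the grasp point. The pads swing forward as they close: fully open they stand 13 mm farther back than shut.
Start: joints at [-1.416, 0.259, 0.021, 1.334, 0, 1.418], TCP at [0.167, -0.524, 0.199] pointing down, gripper open.
Joint ranges: [-3.04, 3.04], [-0.91, 1.82], [-1.04, 1.36], [-1.92, 1.95], [-1.52, 1.45], [-3.14, 3.14]. Speed limits (rad/s): [2.22, 2.22, 2.79, 3.14, 3.14, 3.14].

INTERFACE

Orientations are given as [roll, pitch, yaw] about the fixed x, y, z axes, in that order (R = Rz(yaw) Ry(pitch) Rx(roll)).
In Python, from cell import bot, viewer, workorder, masks_of, pinpoint gives the robot as it stands. The module is installed in compiled form; this text tells all that it offers.
- The arm moves only by the tool carry_out, never from a script. Its argument "commands" is a list that holds one entry, the list of rows, each a list of 6 numbers: the shift along the tool's x, y, z in cm, then the turn, a rotation vector about the tool's x, y, z in degrees. A call has 1 to 12 rows; each row shifts and turns the commanded pose from where the row before left it, along the tool's axes as they then stand; what a row does not reach is not made up. A row lasts 1/10 s, in which the tool goes at most 50 mm and 8.59 degrees, less where a joint would pass 70% of its speed; a pose out of reach is approached as far as the arm can. A call with a gripper value outside its range is refused whole. "claw" is the closure, from 0 (fully open) to 1 (shut), set as the call begins (left out, the last holds). The fingers move at their own pace and stop on an object; "newtons" is the grip in N (left out, the last holds). Time passes only in rows, so rows that do not move let the fingers close. It gives the time, the measured TCP pose, the force, the opening and the grip force at its end, in the units of the state.
- bot.sense(): the state, without advancing time (a new reading comes with each control period).
- viewer.camera(name): name is "side" or "top"; returns the picture (480x640x3 uint8, red, green, blue); there is no depth.
- viewer.calibration(name): a dict with "mtx" (3x3 intrinsics, pixels), "dist" ([k1, k2, p1, p2, k3] as OpenCV has them; the pictures are not rectified), "R" (3x3) and "t" (3): a world point X has camera coordinates R X + t. Camera axes: x right, y down, z forward; pixel columns grow to the right and rows downward; lengths in m; the calibration is good to about 2 mm. A picture is of the moment at which its call begins. calibration takes no time and is no camera call.
- workorder.hand_in(): hands the job in; it is judged then, once.
Trained networks look in the newest picture that a camera, given by its name, has taken for a name from the list of things; names that differ only in an ending like _2 or _b are one class to them, and where a whole thing is asked for, a point or a joint stands for the part that bears it (a point fixed in the world has none). Each returns a list of dicts, best first, with "conf" (0 to 1); they miss things now and then, are a little off and sometimes report something else, mostly with a low value. They report only what shows in the picture. A call takes as long as a camera call.
- masks_of(name, camera): "mask" (480x640 bool, what is visible of it).
- pinpoint(name, camera): "at" ([x, y, z] in m, in world coordinates, good to about 4 mm: a listed point, or the origin of a listed thing).
The state is a dict: "time": time; "q": joint angles; "qvel": joint speeds; "effort": joint torques, N m; "tcp_pos": TCP position; "orientation": TCP orientation; "force": force on the tool from outside, world axes, zero at the start; "ft_torque": the same for the moment, N m; "opening": finger opening in m; "finger_force": force on a finger pad.
Only numpy, scipy, OpenCV 4.12 (cv2) and the standard library are available. Lean on these libraries where they do the work, as an engineer would, in place of code of your own. Each camera call takes 0.05 s, during which the arm holds its last target. There are 200 camera calls.

TASK

The small blue ink cupboard is getting its door back. First push its open drawer fully home until the catch seats it, so that it is out of the door's way; then lift the door out of the rack, bring its two brass hinge knuckles in between the knuckles on the cupboard's jamb until the holes line up at both hinges, and keep holding the door there, upright and steady and without forcing it, so that the hinge pins can be dropped in. Finish while still holding the door: do not let go, and leave the carved block, the tins and the ink roller where they are.

Things in the scene. Friction and masses are not known exactly. Their poses are not given: they have to be found in the camera images.
- cupboard: Blue bench cupboard, fixed, 180 deep (x) x 210 wide (y) x 235 high. Origin: middle of its footprint, at bench height; +x points into it (open front = plane x = -90 mm), +y to the left seen from the front. Brass hinge leaves on its right (-y) jamb have upright barrels just outside the right side: per hinge two knuckles, 14 mm outside, 8 mm bore, with a 24 mm gap for the door's knuckle.
- jamb_upper (a point): Point on the upright pin axis of the cupboard's upper hinge, midway in the 24 mm gap between its two knuckles; 185 mm above the bench, 3 mm in front of the front plane and 9.5 mm outside the right side of the cupboard.
- jamb_lower (a point): The same point of the cupboard's lower hinge, on the same upright axis, 70 mm above the bench.
- drawer (a joint): Opening of the plywood drawer in m: 0 = fully home (front flush with the cupboard's front plane), grows as it slides out along the cupboard's -x, at most 0.125. Drags with about 1 N; a sprung roller catch adds about 5 N from 14 to 7 mm before home, then pulls the drawer in from about 5 mm.
- drawer_face (a point): Point on the face of the drawer front, mid-width, 187 mm above the bench; moves with the drawer. The front is 156 wide, from 169 to 219 mm above the bench, right under the 14 mm top board; a 60 mm wide finger cut-out in the middle of its top edge leaves it 205 mm high there. No handle: push it with the fingertips.
- door: Loose blue door, 206 wide (x) x 16 thick (y) x 195 high, 0.42 kg, upright in the rack. Origin: middle of its underside. Pinch the top edge. +x end: hinge edge; back face +y has the brass leaves, one 14 mm knuckle each, 18 tall (3 mm play above and below); front -y has a 20 mm knob. Meshed and wide open, its +x points along the cupboard's +x, underside 30 mm above the bench; other swings also do.
- knuckle_upper (a point): Centre of the door's upper knuckle, on its bore axis: door frame (112.5, 11, 155) mm. Goes to jamb_upper.
- knuckle_lower (a point): Centre of the door's lower knuckle, on its bore axis: door frame (112.5, 11, 40) mm. Goes to jamb_lower.
- rack: Light wooden rack, fixed, 190 (x) x 130 (y), base board 15 mm thick, with two parallel slots along its x at y = -36 and +36 mm; slot cheeks rise to 70 mm above the bench and leave 19 mm. The door stands in one slot, the carved block in the other. Origin: middle of its underside.
- woodblock: Bystander: dark carved printing block 150 (x) x 16 (y) x 85 (z) mm standing in the rack's other slot. Origin: middle of its underside.
- ink_tin: Bystander: red-labelled ink tin, diameter 72, 62 high, on the bench to the right of the cupboard. Origin: centre of its underside.
- small_tin: Bystander: green-labelled tin, diameter 56, 48 high, standing on the cupboard's top towards the back. Origin: centre of its underside.
- brayer: Bystander: hand ink roller lying on the bench at the left, roller 110 long and 38 in diameter, handle towards its -x, 160 long in all. Origin: on the bench under the roller's middle.

How it is judged:
On the way, in this order (a step that is already met when the one before it is completed fails the run):
1. the drawer is pushed home and seated while the door still stands in the rack (value of joint drawer below 0.0025 m and distance of door from where it was at the start of the episode below 0.03 m), for 0.2 s.
2. the door is lifted clear of the rack in the gripper (height (world z) of door above 0.06 m and angle between door's own z axis and vertical below 0.35 rad and contact force between the fingers and door above 2 N), for 0.1 s.
At the end, for the whole second after the job is handed in: The drawer is within 2.5 mm of home; the door is held still and upright in the fingers, both its knuckles between the jamb's knuckles (within 4 mm of mid-gap) and both bores within 3 mm of the jamb's pin axis; door and cupboard press on each other with less than 10 N (value of joint drawer below 0.0025 m and horizontal distance between knuckle_upper and jamb_upper below 0.003 m and horizontal distance between knuckle_lower and jamb_lower below 0.003 m and z of knuckle_upper in the frame of jamb_upper between -0.004 and 0.004 m and angle between door's own z axis and vertical below 0.06 rad and contact force between the fingers and door above 3 N and contact force between door and cupboard below 10 N and contact force between door and rack below 0.2 N and linear speed of door below 0.01 m/s); the arm keeps its last pose, push and grip.
It fails at once if the carved block is moved more than 30 mm or toppled (distance of woodblock from where it was at the start of the episode above 0.03 m or angle between woodblock's own z axis and vertical above 0.3 rad).
It fails at once if a tin is moved more than 30 mm or toppled (distance of any of ink_tin, small_tin from where it was at the start of the episode above 0.03 m or angle between any of ink_tin, small_tin's own z axis and vertical above 0.3 rad).
It fails at once if the ink roller is moved more than 30 mm (distance of brayer from where it was at the start of the episode above 0.03 m).
It fails at once if the door is forced against the cupboard with more than 40 N (contact force between door and cupboard above 40 N).
It also fails if it takes over 72 s, if anything falls off the work surface, if the arm or the gripper's body presses on something with over 40 N, if the wrist force passes 120 N, or if a joint passes its speed limit or range.

## Working session

There is one attempt and no reset: what is moved stays moved. The work goes in short steps, Python scripts to look and compute and a tool call to move; the robot and the scene stay as the last step left them, time stands still between calls to the robot, and variables do not carry over. Pictures are saved under pics/ and viewed, at most 10 in all, crops included, and the job is handed in when it is done.

Besides the shell and the picture viewer there is one more tool, called after "Emit:" in YAML: its name, and indented under it one key for each argument. carry_out: Moves the arm, as the interface text tells. Its arguments: {"type":"object","properties":{"commands":{"type":"array"},"claw":{"type":"number"},"newtons":{"type":"number"}},"required":["commands"]}

```bash
mkdir -p pics
cat > h.py <<'E'
import numpy as np,cv2
from cell import bot,viewer,workorder,masks_of,pinpoint
def shot(c,n=None):
    im=viewer.camera(c)
    if n: cv2.imwrite('pics/'+n,im[:,:,::-1])
    return im
def best(n,c):
    r=pinpoint(n,c); return [(round(d['conf'],2),np.round(d['at'],4)) for d in r[:2]]
E
python3 - <<'E'
from h import *
for c in('side','top'):
    shot(c,c+'0.png'); 
    for n in ['cupboard','jamb_upper','jamb_lower','drawer_face','door','knuckle_upper','knuckle_lower','rack','woodblock','ink_tin','small_tin','brayer']: print(c,n,best(n,c))
    k=viewer.calibration(c); print(k['R'],k['t'],k['mtx'])
print(bot.sense())
E
```

```text
side cupboard []
side jamb_upper [(0.86, array([0.6123, 0.0957, 0.1839]))]
side jamb_lower [(0.92, array([0.6122, 0.0945, 0.0681]))]
side drawer_face [(0.9, array([0.5573, 0.2224, 0.1806]))]
side door [(0.79, array([ 0.4923, -0.4004,  0.0123])), (0.24, array([ 0.7233,  0.1968, -0.0011]))]
side knuckle_upper [(0.85, array([ 0.6089, -0.4144,  0.1716]))]
side knuckle_lower [(0.84, array([ 0.6012, -0.4139,  0.0575])), (0.22, array([ 0.4313,  0.4138, -0.0031]))]
side rack [(0.64, array([ 0.5038, -0.3599, -0.0006]))]
side woodblock []
side ink_tin [(0.73, array([ 0.7098, -0.1709,  0.003 ])), (0.51, array([0.6132, 0.0942, 0.1858]))]
side small_tin [(0.7, array([0.7775, 0.2475, 0.2367])), (0.4, array([ 0.7066, -0.1721,  0.0036]))]
side brayer [(0.36, array([0.7226, 0.1972, 0.001 ]))]
[[ 0.9769803   0.21328019 -0.00458758]
 [ 0.13478003 -0.63377533 -0.76168443]
 [-0.1653597   0.74353238 -0.64793192]] [-0.59206372  0.06318823  1.41018613] [[455.24947887   0.         314.97665923]
 [  0.         455.24947887 241.78172868]
 [  0.           0.           1.        ]]
top cupboard []
top jamb_upper
[... 1080 characters left out ...]
    0.           1.        ]]
{'time': 1.3, 'q': array([-1.41562138e+00,  2.58594575e-01,  2.15128171e-02,  1.33372826e+00,
       -6.66012620e-06,  1.41820896e+00]), 'qvel': array([-0.00084289,  0.00068988, -0.00121593, -0.00046948, -0.00023964,
        0.00089037]), 'effort': array([ 4.73100795e-05, -5.55383885e+01,  3.44718111e+01,  1.82741784e-03,
       -3.17338772e-04, -2.05990467e-06]), 'tcp_pos': array([ 0.16660832, -0.52414797,  0.19918672]), 'orientation': array([-3.14157810e+00,  4.50102965e-06,  3.07762320e-01]), 'force': array([-0.40360711,  0.76897265, -0.42485705]), 'ft_torque': array([-0.02413156,  0.01947471, -0.03668045]), 'finger_force': 0.0, 'opening': 0.0857434114831854}
```

View pics/side0.png

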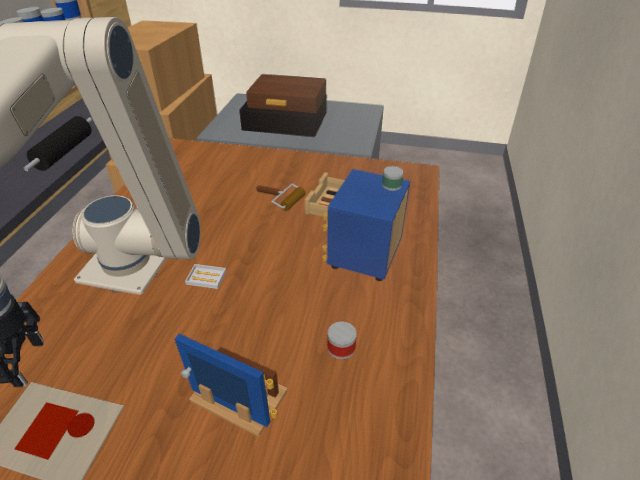

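View pics/top0.png

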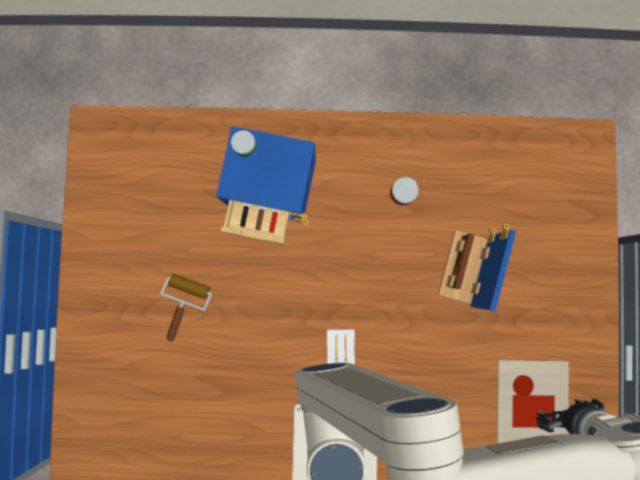

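The side picture shows the cupboard at about (367,222) with its drawer out to the left, and the door in the rack at (225,380). In the top picture the cupboard is at (265,170), its jamb knuckles at (300,219), and the door's top edge runs from (485,305) to (512,230). I'll zoom in to fix the yaw angles.

Run:
```python
from h import *
im=cv2.imread('pics/top0.png')
a=cv2.resize(im[120:250,210:325],None,fx=4,fy=4,interpolation=cv2.INTER_CUBIC)
b=cv2.resize(im[217:317,435:520],None,fx=4,fy=4,interpolation=cv2.INTER_CUBIC)
o=np.zeros((520,800,3),np.uint8); o[:,:460]=a; o[:400,460:]=b
cv2.imwrite('pics/z1.png',o)
```

```text
(no output)
```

View pics/z1.png

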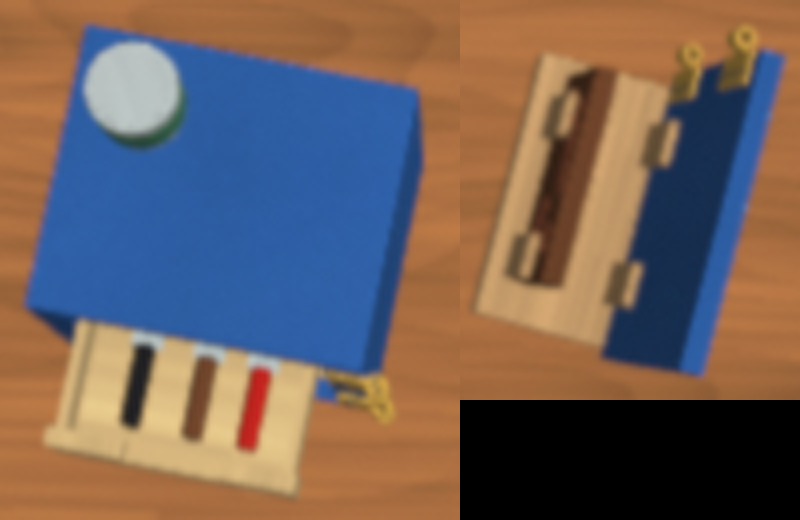

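Zoomed picture: cupboard top corners in the crop are at (85,25), (418,90), (363,375) and (27,307). The drawer front's outer edge runs (45,440)–(297,495). The door's top band runs (771,53)–(692,373), with its upper knuckle at (742,37).

```bash
cat >> h.py <<'E'
def back(px,z,c='top'):
    k=viewer.calibration(c); p=cv2.undistortPoints(np.array(px,float).reshape(-1,1,2),k['mtx'],np.array(k['dist']))[:,0]
    d=np.c_[p,np.ones(len(p))]@k['R']; o=-k['R'].T@k['t']
    return o+d*((np.broadcast_to(z,len(p))-o[2])/d[:,2])[:,None]
E
python3 - <<'E'
from h import *
f=lambda a:np.array(a,float)/4-0.375
A=back(f([(85,25),(418,90),(363,375),(27,307)])+[210,120],.235); print(A)
m=A.mean(0)[:2]; loc=np.array([[90,105],[90,-105],[-90,-105],[-90,105]])/1e3
z=((A[:,0]-m[0])+1j*(A[:,1]-m[1])); w=loc[:,0]+1j*loc[:,1]; r=(z*w.conj()).sum()/(w.conj()*w).sum()
yaw=np.angle(r);print('cup',m,yaw,abs(r)); R=np.array([[np.cos(yaw),-np.sin(yaw)],[np.sin(yaw),np.cos(yaw)]])
print('jamb',m+R@[-.093,-.1145],'front mid',m+R@[-.09,0])
D=back(f([(45,440),(297,495)])+[210,120],.219)[:,:2]; print('drawer',(D-m)@R)
E=back(f([(760,50),(782,57),(682,370),(703,376)])-[460/4,0]+[435,217],.21)[:,:2]
d=(E[0]+E[1]-E[2]-E[3])/2;print('door',E.mean(0),np.arctan2(d[1],d[0]),np.hypot(*d)); 
y=np.arctan2(d[1],d[0]);print('knuckle est',E.mean(0)+np.array([[np.cos(y),-np.sin(y)],[np.sin(y),np.cos(y)]])@[.1125,.011])
E
```

```text
[[0.8290456  0.28074361 0.235     ]
 [0.79332002 0.07433832 0.235     ]
 [0.61640195 0.10264944 0.235     ]
 [0.65269434 0.30873439 0.235     ]]
cup [0.72286548 0.19161644] -0.16659198334037065 0.9955569301874447
jamb [0.61216633 0.09412311] front mid [0.63411147 0.20654046]
drawer [[-0.1652297   0.07929466]
 [-0.16857575 -0.07922138]]
door [ 0.49352951 -0.3986851 ] -0.2381029034952472 0.20382635358484594
knuckle est [ 0.60545002 -0.41452963]
```

Emit:
carry_out:
  commands:
    - [[0, 0, -1.5, 0, 0, -8.5], [0, 0, -1.5, 0, 0, -8.5], [0, 0, -1.5, 0, 0, -8.5], [0, 0, -1.5, 0, 0, -8.5], [0, 0, -1.5, 0, 0, -8.5], [0, 0, -1.5, 0, 0, -8.5], [0, 0, -1.5, 0, 0, -8.5], [0, 0, -1.5, 0, 0, -8.5], [0, 0, -1.5, 0, 0, -8.5], [0, 0, -1.5, 0, 0, -8.5], [0, 0, 0, 0, 0, -8.5], [0, 0, 0, 0, 0, -8.5]]
  claw: 1
  newtons: 40

```text
time: 2.5
tcp_pos: [0.1667, -0.5244, 0.3496]
orientation: [-3.141, 0.001, 2.094]
force: [0.8, 0.2, -0.7]
opening: 0.0
finger_force: 0.0
```

Emit:
carry_out:
  commands:
    - [[0, 0, 0, 0, 0, -8.5], [0, 0, 0, 0, 0, -8.5], [0, 0, 0, 0, 0, -8.5], [0, 0, 0, 0, 0, -8.5], [0, 0, 0, 0, 0, -8.5], [0, 0, 0, 0, 0, -8.5], [0, 0, 0, 0, 0, 0], [0, 0, 0, 0, 0, 0]]

```text
time: 3.3
tcp_pos: [0.1666, -0.5242, 0.3492]
orientation: [3.142, 0.0, 2.974]
force: [0.4, -1.1, -0.5]
opening: -0.0
finger_force: 0.0
```

Emit:
carry_out:
  commands:
    - [[-1, 4, 0, 0, 0, 0], [-1, 4, 0, 0, 0, 0], [-1, 4, 0, 0, 0, 0], [-1, 4, 0, 0, 0, 0], [-1, 4, 0, 0, 0, 0], [-1, 4, 0, 0, 0, 0], [-1, 4, 0, 0, 0, 0], [-1, 4, 0, 0, 0, 0], [-1, 4, 0, 0, 0, 0], [-1, 4, 0, 0, 0, 0]]

```text
time: 4.3
tcp_pos: [0.3305, -0.1441, 0.3494]
orientation: [-3.141, 0.001, 2.973]
force: [1.7, -0.8, -0.6]
opening: -0.0001
finger_force: 0.0
```

Emit:
carry_out:
  commands:
    - [[-1, 4, 0, 0, 0, 0], [-1, 4, 0, 0, 0, 0], [-1, 4, 0, 0, 0, 0], [-1, 4, 0, 0, 0, 0], [-1, 4, 0, 0, 0, 0], [-1, 4, 0, 0, 0, 0], [-1, 4, 0, 0, 0, 0], [-1, 4, 0, 0, 0, 0], [-1, 4, 0, 0, 0, 0], [-1, 4, 0, 0, 0, 0], [0, 0, 0, 0, 0, 0], [0, 0, 0, 0, 0, 0]]

```text
time: 5.5
tcp_pos: [0.4942, 0.2333, 0.3484]
orientation: [-3.141, -0.001, 2.977]
force: [-0.4, -0.5, -0.0]
opening: 0.0003
finger_force: 0.0
```

Emit:
carry_out:
  commands:
    - [[0, 0, 3.3, 0, 0, 0], [0, 0, 3.3, 0, 0, 0], [0, 0, 3.3, 0, 0, 0], [0, 0, 3.3, 0, 0, 0], [0, 0, 3.1, 0, 0, 0], [-2, 0, 0, 0, 0, 0], [-1, 0, 0, 0, 0, 0], [-1, 0, 0, 0, 0, 0], [-1, 0, 0, 0, 0, 0], [-1, 0, 0, 0, 0, 0], [-1, 0, 0, 0, 0, 0], [-1, 0, 0, 0, 0, 0]]

```text
time: 6.7
tcp_pos: [0.5739, 0.2195, 0.1863]
orientation: [3.141, 0.0, 2.978]
force: [0.8, -0.4, 1.6]
opening: -0.0
finger_force: 0.0
```

Emit:
carry_out:
  commands:
    - [[-0.6, 0, 0, 0, 0, 0], [-0.6, 0, 0, 0, 0, 0], [-0.6, 0, 0, 0, 0, 0], [-0.6, 0, 0, 0, 0, 0], [-0.6, 0, 0, 0, 0, 0], [-0.5, 0, 0, 0, 0, 0]]

```text
time: 7.3
tcp_pos: [0.6081, 0.2139, 0.1862]
orientation: [3.142, 0.0, 2.978]
force: [-0.1, 0.1, -0.3]
opening: 0.0003
finger_force: 0.0
```

Emit:
carry_out:
  commands:
    - [[-0.4, 0, 0, 0, 0, 0], [-0.4, 0, 0, 0, 0, 0], [-0.3, 0, 0, 0, 0, 0], [0, 0, 0, 0, 0, 0]]

```text
time: 7.7
tcp_pos: [0.6187, 0.212, 0.186]
orientation: [-3.142, -0.0, 2.978]
force: [-0.3, 0.2, -0.6]
opening: -0.0002
finger_force: 0.0
```

Run:
```python
from h import *
a=shot('top'); b=shot('side')
print(best('drawer_face','top'),best('drawer_face','side'),bot.sense()['force'])
o=np.zeros((480,800,3),np.uint8); a=cv2.resize(a[120:250,210:310],(400,480)); b=cv2.resize(b[150:290,300:417],(400,480))
o[:,:400]=a;o[:,400:]=b;cv2.imwrite('pics/z2.png',o[:,:,::-1])
```

```text
[(0.96, array([0.5568, 0.2211, 0.1885])), (0.39, array([ 0.7155, -0.1792, -0.0032]))] [(0.79, array([0.5576, 0.2218, 0.183 ]))] [ 0.25866372  0.99368967 -0.21835363]
```

View pics/z2.png

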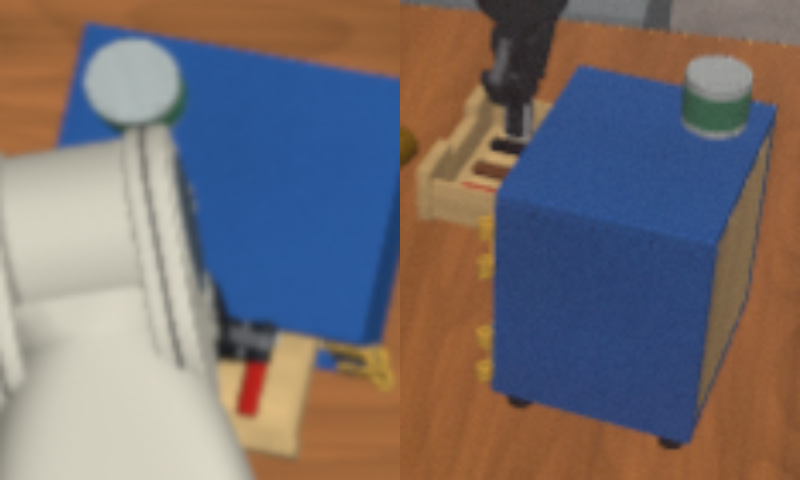

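The fingers are inside the drawer: they crossed over its front at the cut-out, probably while still descending, and the drawer hasn't moved. I'll lift, back off and go down fully before pushing.

Emit:
carry_out:
  commands:
    - [[0, 0, -2, 0, 0, 0], [0, 0, -2, 0, 0, 0], [0, 0, -2, 0, 0, 0], [0, 0, -2, 0, 0, 0], [0, 0, 0, 0, 0, 0], [2.5, 0, 0, 0, 0, 0], [2.5, 0, 0, 0, 0, 0], [2.5, 0, 0, 0, 0, 0], [2.5, 0, 0, 0, 0, 0], [2, 0, 0, 0, 0, 0], [0, 0, 0, 0, 0, 0], [0, 0, 0, 0, 0, 0]]

```text
time: 9.1
tcp_pos: [0.4999, 0.2318, 0.2661]
orientation: [3.141, 0.0, 2.979]
force: [0.3, 0.3, -0.3]
opening: 0.0
finger_force: 0.0
```

Emit:
carry_out:
  commands:
    - [[0, 0, 2.5, 0, 0, 0], [0, 0, 2.5, 0, 0, 0], [0, 0, 2, 0, 0, 0], [0, 0, 1.6, 0, 0, 0], [0, 0, 0, 0, 0, 0], [0, 0, 0, 0, 0, 0], [-1, 0, 0, 0, 0, 0], [-1, 0, 0, 0, 0, 0], [-1, 0, 0, 0, 0, 0], [-1, 0, 0, 0, 0, 0], [0, 0, 0, 0, 0, 0]]

```text
time: 10.2
tcp_pos: [0.541, 0.2247, 0.1798]
orientation: [-3.141, 0.0, 2.977]
force: [-0.5, 0.4, 0.7]
opening: -0.0001
finger_force: 0.0
```

Emit:
carry_out:
  commands:
    - [[-0.5, 0, 0, 0, 0, 0], [-0.5, 0, 0, 0, 0, 0], [-0.5, 0, 0, 0, 0, 0], [-0.5, 0, 0, 0, 0, 0]]

```text
time: 10.6
tcp_pos: [0.5596, 0.2219, 0.1803]
orientation: [3.142, 0.0, 2.978]
force: [-0.2, 1.1, -0.5]
opening: 0.0004
finger_force: 0.0
```

Run:
```python
from h import *
a=shot('top'); b=shot('side')
print(best('drawer_face','top'),best('drawer_face','side'),bot.sense()['force'])
o=np.zeros((480,800,3),np.uint8); a=cv2.resize(a[120:250,210:310],(400,480)); b=cv2.resize(b[150:270,280:380],(400,480))
o[:,:400]=a;o[:,400:]=b;cv2.imwrite('pics/z3.png',o[:,:,::-1])
```

```text
[(0.81, array([0.5542, 0.2236, 0.1882]))] [(0.95, array([0.555 , 0.2184, 0.1853]))] [ 0.02831243  0.08217299 -0.52121568]
```

View pics/z3.png

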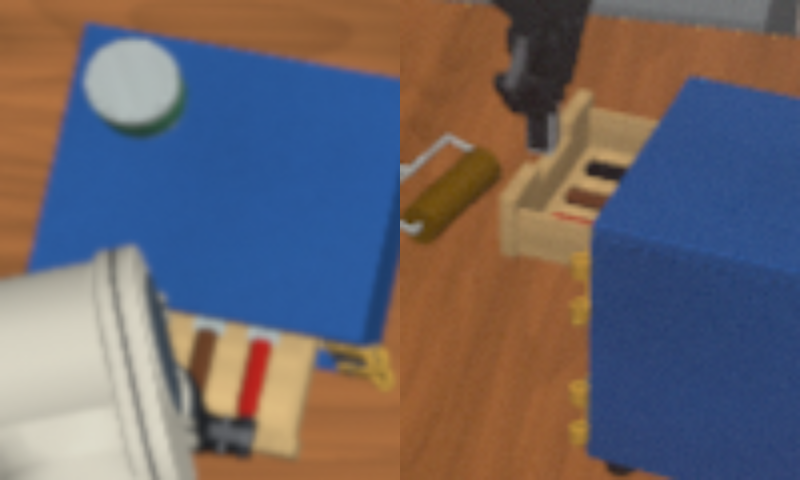

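The fingertip sits in the finger cut-out without touching. I'll push on the full-height part of the front instead, 50 mm to the right.

Emit:
carry_out:
  commands:
    - [[2, 0, 0, 0, 0, 0], [2, 0, 0, 0, 0, 0], [0, -2.5, 0, 0, 0, 0], [0, -2.5, 0, 0, 0, 0], [0, 0, 0, 0, 0, 0], [-1, 0, 0, 0, 0, 0], [-1, 0, 0, 0, 0, 0], [-1, 0, 0, 0, 0, 0], [-1, 0, 0, 0, 0, 0], [-0.5, 0, 0, 0, 0, 0], [-0.5, 0, 0, 0, 0, 0], [0, 0, 0, 0, 0, 0]]

```text
time: 12.0
tcp_pos: [0.5616, 0.1709, 0.1798]
orientation: [-3.141, -0.0, 2.978]
force: [0.2, -0.2, -0.7]
opening: 0.0
finger_force: 0.0
```

Run:
```python
from h import *
a=shot('top'); b=shot('side')
s=bot.sense()
print(best('drawer_face','top'),best('drawer_face','side'),s['force'])
for c in('top','side'):
    k=viewer.calibration(c); p=[s['tcp_pos'],[.5596,.2219,.1803]]
    print(cv2.projectPoints(np.array(p),cv2.Rodrigues(k['R'])[0],k['t'],k['mtx'],np.array(k['dist']))[0][:,0])
o=np.zeros((480,800,3),np.uint8); a=cv2.resize(a[120:250,210:310],(400,480)); b=cv2.resize(b[150:270,280:380],(400,480))
o[:,:400]=a;o[:,400:]=b;cv2.imwrite('pics/z4.png',o[:,:,::-1])
```

```text
[] [(0.91, array([0.5797, 0.217 , 0.1834]))] [-0.207434   -1.35754503 -0.32607287]
[[273.4858237  237.17130939]
 [253.21008621 237.19311114]]
[[312.12863837 205.22554469]
 [315.36105658 195.37001848]]
```

View pics/z4.png

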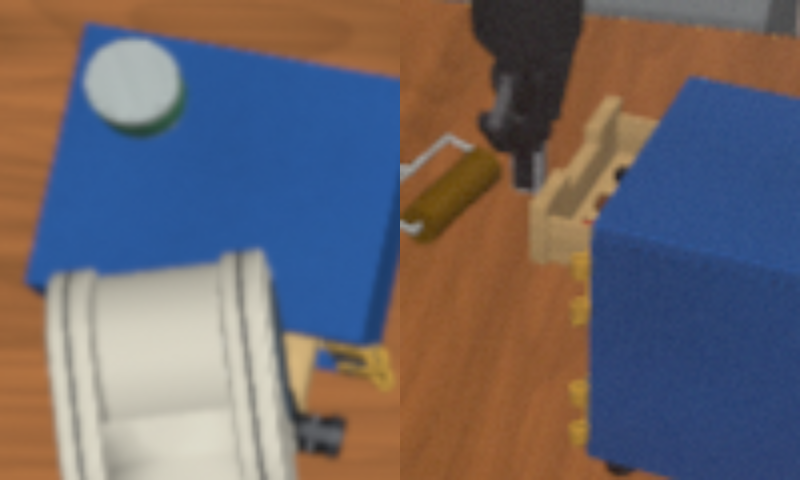

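Now the drawer is moving: it was at 77 mm and is about 55 mm out. On with the push.

Emit:
carry_out:
  commands:
    - [[-0.8, 0, 0, 0, 0, 0], [-0.8, 0, 0, 0, 0, 0], [-0.8, 0, 0, 0, 0, 0], [-0.8, 0, 0, 0, 0, 0], [-0.6, 0, 0, 0, 0, 0], [-0.5, 0, 0, 0, 0, 0], [0, 0, 0, 0, 0, 0]]

```text
time: 12.9
tcp_pos: [0.604, 0.1638, 0.1798]
orientation: [-3.141, -0.0, 2.978]
force: [-0.3, -0.3, -0.1]
opening: 0.0001
finger_force: 0.1
```

Emit:
carry_out:
  commands:
    - [[-0.3, 0, 0, 0, 0, 0], [-0.3, 0, 0, 0, 0, 0], [-0.2, 0, 0, 0, 0, 0]]

```text
time: 13.2
tcp_pos: [0.6112, 0.1626, 0.18]
orientation: [-3.141, -0.0, 2.978]
force: [-1.9, 0.9, -0.5]
opening: -0.0003
finger_force: 0.7
```

Emit:
carry_out:
  commands:
    - [[-0.2, 0, 0, 0, 0, 0], [-0.2, 0, 0, 0, 0, 0], [0, 0, 0, 0, 0, 0]]

```text
time: 13.5
tcp_pos: [0.6159, 0.1619, 0.1803]
orientation: [3.141, 0.001, 2.978]
force: [-0.0, -0.2, 0.1]
opening: -0.0001
finger_force: 0.0
```

Run:
```python
from h import *
shot('side'); shot('top')
print(best('drawer_face','side'),best('drawer_face','top'),bot.sense()['force'])
```

```text
[(0.27, array([ 0.496 , -0.4008,  0.0158]))] [(0.5, array([0.7787, 0.242 , 0.2317]))] [-0.45041798  0.85554175  0.17371374]
```

Emit:
carry_out:
  commands:
    - [[-0.2, 0, 0, 0, 0, 0], [-0.2, 0, 0, 0, 0, 0], [0, 0, 0, 0, 0, 0]]

```text
time: 14.0
tcp_pos: [0.6172, 0.1617, 0.1803]
orientation: [-3.141, -0.004, 2.979]
force: [-10.8, 0.5, 4.7]
opening: -0.0001
finger_force: 5.4
```

Emit:
carry_out:
  commands:
    - [[2, 0, 0, 0, 0, 0], [2, 0, 0, 0, 0, 0], [0, 0, -3, 0, 0, 0], [0, 0, -3, 0, 0, 0], [0, 0, -3, 0, 0, 0], [0, 0, -3, 0, 0, 0], [0, 0, -3, 0, 0, 0], [0, -4, 0, 0, 0, 0], [0, -4, 0, 0, 0, 0], [0, -4, 0, 0, 0, 0], [0, -4, 0, 0, 0, 0], [0, -4, 0, 0, 0, 0]]
  claw: 0

```text
time: 15.2
tcp_pos: [0.5468, -0.0309, 0.3303]
orientation: [-3.142, 0.0, 2.978]
force: [1.5, -0.7, -0.1]
opening: 0.0856
finger_force: 0.0
```

Emit:
carry_out:
  commands:
    - [[0, -4, 0, 0, 0, 0], [0, -4, 0, 0, 0, 0], [0, -4, 0, 0, 0, 0], [0, -4, 0, 0, 0, 0], [0, -4, 0, 0, 0, 0], [0, -4, 0, 0, 0, 0], [0, -4, 0, 0, 0, 0], [0, -4, 0, 0, 0, 0], [0, -4, 0, 0, 0, 4.3], [0, 0, 0, 0, 0, 0]]

```text
time: 16.2
tcp_pos: [0.4874, -0.3892, 0.3284]
orientation: [3.141, -0.002, 2.897]
force: [0.5, 1.1, -0.8]
opening: 0.0856
finger_force: 0.0
```

Run:
```python
from h import *
for c in('side','top'):
    shot(c)
    for n in ['drawer_face','jamb_upper','jamb_lower','knuckle_upper','knuckle_lower','door']: print(c,n,best(n,c))
s=bot.sense(); print(s['tcp_pos'],s['orientation'],s['q'],s['opening'])
```

```text
side drawer_face [(0.54, array([ 0.7086, -0.1716,  0.0018]))]
side jamb_upper [(0.94, array([0.6097, 0.0972, 0.1834]))]
side jamb_lower [(0.74, array([0.6126, 0.097 , 0.0704]))]
side knuckle_upper [(0.64, array([ 0.6089, -0.4177,  0.1692]))]
side knuckle_lower [(0.62, array([ 0.6036, -0.4174,  0.0546]))]
side door []
top drawer_face [(0.69, array([0.6358, 0.2066, 0.1894]))]
top jamb_upper [(0.88, array([0.618 , 0.0988, 0.1866])), (0.48, array([0.7806, 0.2437, 0.2349]))]
top jamb_lower [(0.79, array([0.6174, 0.0959, 0.0696]))]
top knuckle_upper [(0.59, array([ 0.603 , -0.4122,  0.1682]))]
top knuckle_lower [(0.93, array([ 0.6075, -0.4212,  0.0546]))]
top door [(0.84, array([ 0.4922, -0.402 ,  0.0139])), (0.34, array([ 0.5016, -0.3624,  0.0029]))]
[ 0.48869407 -0.38445825  0.33028358] [-3.14151373e+00  1.21887271e-04  2.90347817e+00] [-8.01438536e-01  4.00044466e-01  5.60979140e-01  1.73158580e+00
 -1.63894280e-06 -5.63324048e-01] 0.08538816535688823
```

Emit:
carry_out:
  commands:
    - [[-0.8, -1.5, 0, 0, 0, 0], [0, 0, 3, 0, 0, 0], [0, 0, 3, 0, 0, 0], [0, 0, 3, 0, 0, 0], [0, 0, 3, 0, 0, 0], [0, 0, 2, 0, 0, 0], [0, 0, 1.6, 0, 0, 0], [0, 0, 0, 0, 0, 0]]

```text
time: 17.7
tcp_pos: [0.4921, -0.4003, 0.1719]
orientation: [3.139, -0.003, 2.903]
force: [-0.1, -1.1, -0.3]
opening: 0.0854
finger_force: 0.0
```

Emit:
carry_out:
  commands:
    - [[0, 0, 0, 0, 0, 0], [0, 0, 0, 0, 0, 0], [0, 0, 0, 0, 0, 0], [0, 0, 0, 0, 0, 0], [0, 0, 0, 0, 0, 0], [0, 0, 0, 0, 0, 0], [0, 0, 0, 0, 0, 0], [0, 0, 0, 0, 0, 0], [0, 0, 0, 0, 0, 0], [0, 0, 0, 0, 0, 0]]
  claw: 1
  newtons: 60

```text
time: 18.7
tcp_pos: [0.493, -0.4014, 0.1749]
orientation: [-3.141, 0.001, 2.903]
force: [-0.7, 0.5, 5.4]
opening: 0.0131
finger_force: 58.7
```

Emit:
carry_out:
  commands:
    - [[0, 0, -0.5, 0, 0, 0], [0, 0, -1, 0, 0, 0], [0, 0, -1, 0, 0, 0], [0, 0, -1.5, 0, 0, 0], [0, 0, -1.5, 0, 0, 0], [0, 0, -1.5, 0, 0, 0], [0, 0, -1.5, 0, 0, 0], [0, 0, -1.5, 0, 0, 0], [0, 0, -1.5, 0, 0, 0], [0, 0, -1, 0, 0, 0], [0, 0, 0, 0, 0, 0], [0, 0, 0, 0, 0, 0]]

```text
time: 19.9
tcp_pos: [0.4929, -0.4012, 0.2991]
orientation: [-3.142, 0.0, 2.903]
force: [-0.6, -0.1, -5.3]
opening: 0.0132
finger_force: 58.7
```

Run:
```python
from h import *
a=shot('top'); b=shot('side')
for c in('side','top'):
    for n in ['knuckle_upper','knuckle_lower','door']: print(c,n,best(n,c))
s=bot.sense(); print(s['tcp_pos'],s['orientation'],s['opening'],s['force'],s['finger_force'],s['ft_torque'])
o=np.zeros((480,800,3),np.uint8); a=cv2.resize(a[200:344,420:540],(400,480)); b=cv2.resize(b[270:438,150:290],(400,480))
o[:,:400]=a;o[:,400:]=b;cv2.imwrite('pics/z5.png',o[:,:,::-1])
```

```text
side knuckle_upper [(0.57, array([ 0.6075, -0.4201,  0.2921]))]
side knuckle_lower [(0.97, array([ 0.6007, -0.414 ,  0.1789])), (0.73, array([0.6128, 0.0944, 0.0676]))]
side door [(0.96, array([ 0.4919, -0.3988,  0.1408])), (0.38, array([ 0.6009, -0.4143,  0.1818]))]
top knuckle_upper [(0.59, array([ 0.6022, -0.4159,  0.2921]))]
top knuckle_lower [(0.75, array([ 0.6077, -0.4197,  0.1775])), (0.33, array([ 0.6044, -0.4118,  0.2934]))]
top door [(0.95, array([ 0.4917, -0.4017,  0.1411]))]
[ 0.49279297 -0.40108886  0.2989613 ] [ 3.14140402e+00 -3.51904591e-04  2.90312927e+00] 0.013033548287224972 [-0.37001521  0.82184876 -5.62062911] 58.68926441296935 [ 0.01631297  0.0115569  -0.01697858]
```

View pics/z5.png

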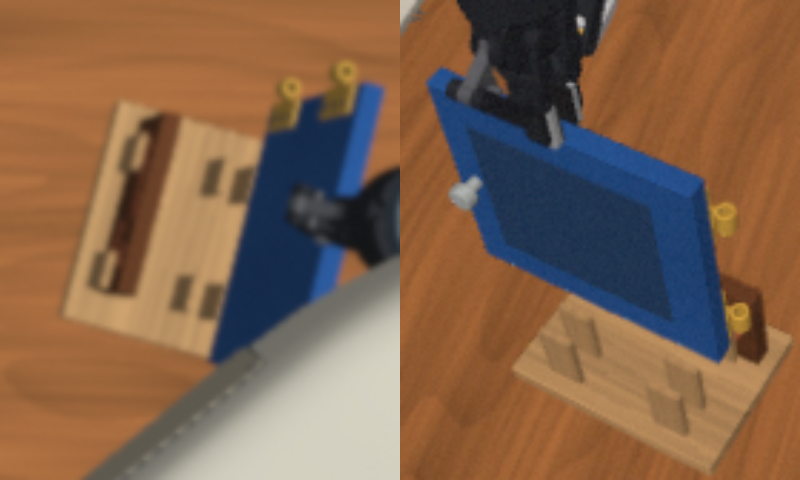

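The door is held upright, with its knuckles at about (0.605, -0.417). Carry it to a point 80 mm in front of the jamb.

Emit:
carry_out:
  commands:
    - [[0, 0, 0, 0, 0, -4.1], [0.4, 1.2, 0, 0, 0, 0], [0.8, 2.6, 0, 0, 0, 0], [0.9, 2.9, 0, 0, 0, 0], [0.9, 2.9, 0, 0, 0, 0], [0.9, 2.9, 0, 0, 0, 0], [0.9, 2.9, 0, 0, 0, 0], [0.9, 2.9, 0, 0, 0, 0], [0.9, 2.9, 0, 0, 0, 0], [0.9, 2.9, 0, 0, 0, 0], [0.9, 2.9, 0, 0, 0, 0], [0.9, 2.9, 0, 0, 0, 0]]

```text
time: 21.5
tcp_pos: [0.4498, -0.0889, 0.2994]
orientation: [3.141, 0.001, 2.973]
force: [0.6, 0.4, -5.7]
opening: 0.0132
finger_force: 58.7
```

Emit:
carry_out:
  commands:
    - [[0.9, 2.9, 0, 0, 0, 0], [0.9, 2.9, 0, 0, 0, 0], [0.9, 2.9, 0, 0, 0, 0], [0.9, 2.9, 0, 0, 0, 0], [0.9, 2.9, 0, 0, 0, 0], [0.9, 2.6, 0, 0, 0, 0], [0.5, 1.2, 0, 0, 0, 0], [0, 0, 0, 0, 0, 0], [0, 0, 0, 0, 0, 0], [0, 0, 0, 0, 0, 0]]

```text
time: 22.5
tcp_pos: [0.4231, 0.0987, 0.2992]
orientation: [-3.141, 0.0, 2.973]
force: [0.2, 0.1, -5.0]
opening: 0.0134
finger_force: 58.8
```

Emit:
carry_out:
  commands:
    - [[0.4, 1.7, 0, 0, 0, 0], [0, 0, 2, 0, 0, 0], [0, 0, 2, 0, 0, 0], [0, 0, 2, 0, 0, 0], [0, 0, 2, 0, 0, 0], [0, 0, 2, 0, 0, 0], [0, 0, 0.9, 0, 0, 0], [0, 0, 0, 0, 0, 0], [0, 0, 0, 0, 0, 0]]

```text
time: 23.4
tcp_pos: [0.4224, 0.1165, 0.1909]
orientation: [3.141, 0.001, 2.974]
force: [0.3, -0.3, -4.8]
opening: 0.0126
finger_force: 58.9
```

Run:
```python
from h import *
for i in range(2):
  for c in('side','top'):
    shot(c,f'{c}_pre.png')
    for n in ['knuckle_upper','knuckle_lower','jamb_upper','jamb_lower','door']: print(c,n,best(n,c))
s=bot.sense(); print(s['tcp_pos'],s['orientation'],s['opening'],s['force'],s['finger_force'],s['time'])
a=cv2.imread('pics/top_pre.png'); b=cv2.imread('pics/side_pre.png')
o=np.zeros((600,800,3),np.uint8); o[:,:400]=cv2.resize(a[170:290,260:340],(400,600),interpolation=2); o[:,400:]=cv2.resize(b[190:310,280:360],(400,600),interpolation=2)
cv2.imwrite('pics/z6.png',o)
```

```text
side knuckle_upper [(0.79, array([0.541 , 0.1095, 0.1871]))]
side knuckle_lower [(0.62, array([0.5333, 0.1091, 0.0732]))]
side jamb_upper [(0.95, array([0.6103, 0.0965, 0.1838]))]
side jamb_lower [(0.97, array([0.6131, 0.0969, 0.0664])), (0.64, array([ 0.5052, -0.3645,  0.0006]))]
side door [(0.72, array([0.4221, 0.1186, 0.0321])), (0.33, array([ 0.5038, -0.3612,  0.0012]))]
top knuckle_upper [(0.66, array([0.5359, 0.1092, 0.1844]))]
top knuckle_lower [(0.63, array([0.5338, 0.1065, 0.0687]))]
top jamb_upper [(0.79, array([0.6182, 0.0978, 0.1836]))]
top jamb_lower [(0.79, array([0.619 , 0.0939, 0.0713]))]
top door []
side knuckle_upper [(0.6, array([0.5385, 0.1076, 0.1859])), (0.41, array([0.4312, 0.4146, 0.0005]))]
side knuckle_lower [(0.9, array([0.5294, 0.1137, 0.0704]))]
side jamb_upper [(0.59, array([0.6139, 0.0959, 0.1843]))]
side jamb_lower [(0.77, array([0.6128, 0.0973, 0.0687]))]
side door [(0.94, array([0.4192, 0.1167, 0.0305]))]
top knuckle_upper [(0.55, array([0.5359, 0.1094, 0.183 ]))]
top knuckle_lower [(0.75, array([0.5366, 0.1079, 0.0705]))]
top jamb_upper [(0.76, array([0.6191, 0.0938, 0.1875])), (0.65, array([ 0.434 ,  0.4146, -0.0012]))]
top jamb_lower [(0.92, array([0.6178, 0.0953, 0.0729])), (0.45, array([0.7794, 0.2424, 0.2357]))]
top door []
[0.42192339 0.11683345 0.19018601] [ 3.14158783e+00 -1.11044468e-05  2.97469248e+00] 0.012971605153568641 [ 0.74577709  0.41943648 -5.40372587] 58.91462869942188 24.6
```

View pics/z6.png

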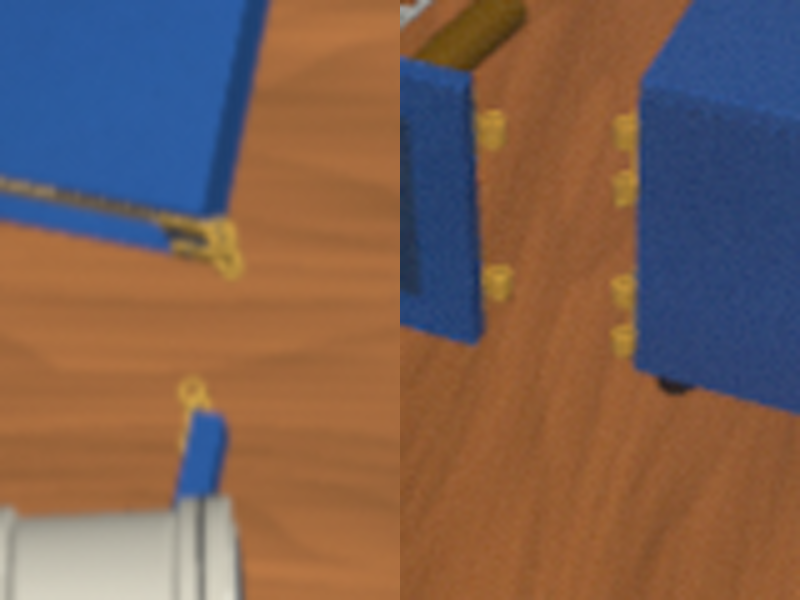

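The top crop shows the drawer flush. The jamb barrel's bore is at about (225,235), with the door's upper bore at (190,390) below it. The side crop shows the jamb knuckles at (625,133)/(625,188) and (624,292)/(624,342), and the door knuckles at (490,130) and (497,282). I'll measure the brass blobs precisely.

```bash
cat > g.py <<'E'
from h import *
def gold(f,x0,x1,y0,y1,smin=130):
    im=cv2.imread(f); h=cv2.cvtColor(im,cv2.COLOR_BGR2HSV)
    m=((h[...,0]>17)&(h[...,0]<32)&(h[...,1]>smin)&(h[...,2]>100)).astype(np.uint8)
    M=np.zeros_like(m); M[y0:y1,x0:x1]=m[y0:y1,x0:x1]
    n,l,s,c=cv2.connectedComponentsWithStats(M)
    return [(s[i].tolist(),c[i]) for i in range(1,n) if s[i][4]>8],M
E
python3 - <<'E'
from g import *
r,M=gold('pics/side_pre.png',290,330,200,270)
for s,c in r: print(s,c.round(1))
for z,p in((.185,(324.6,221.6)),(.07,(324.4,253)),(.185,(297.6,215.6)),(.07,(299,246))): print(z,back([p],z,'side').round(4))
k=viewer.calibration('side')
# expected images of axis points
for nm,ax in(('jamb',(.614,.0955)),('door',(.5348,.1087))):
    P=[[*ax,z] for z in(.211,.185,.159,.096,.07,.044)]
    for c in('side','top'):
        k=viewer.calibration(c);print(nm,c,cv2.projectPoints(np.array(P),cv2.Rodrigues(k['R'])[0],k['t'],k['mtx'],np.array(k['dist']))[0][:,0].round(1).tolist())
im=cv2.imread('pics/top_pre.png')
r,M=gold('pics/top_pre.png',285,315,205,265)
for s,c in r: print('top',s,c.round(1))
for y in range(208,228): print(y,''.join('#' if v else '.' for v in M[y,288:314]))
for y in range(243,262): print(y,''.join('#' if v else '.' for v in M[y,288:314]))
r,M=gold('pics/side_pre.png',290,330,200,270)
for y in range(208,264): print(y,''.join('#' if v else '.' for v in M[y,292:330]))
E
```

```text
[290, 200, 4, 3, 9] [291.1 200.8]
[295, 212, 6, 8, 35] [297.7 215.3]
[323, 213, 4, 7, 26] [324.6 216. ]
[323, 224, 4, 7, 23] [324.6 227.3]
[297, 243, 5, 7, 29] [299.1 246. ]
[323, 245, 4, 6, 21] [324.6 247.6]
[323, 255, 4, 6, 21] [324.4 257.6]
0.185 [[0.6132 0.0959 0.185 ]]
0.07 [[0.614  0.0943 0.07  ]]
0.185 [[0.5334 0.1072 0.185 ]]
0.07 [[0.5337 0.1092 0.07  ]]
jamb side [[324.9, 214.2], [324.8, 221.7], [324.8, 229.1], [324.6, 246.0], [324.5, 252.7], [324.4, 259.3]]
jamb top [[303.6, 215.6], [304.0, 216.8], [304.3, 218.0], [305.1, 220.7], [305.5, 221.7], [305.8, 222.7]]
door side [[298.0, 207.9], [298.2, 215.3], [298.5, 222.6], [299.1, 239.5], [299.3, 246.2], [299.5, 252.7]]
door top [[297.3, 247.5], [297.8, 248.1], [298.2, 248.8], [299.3, 250.2], [299.7, 250.8], [300.1, 251.3]]
top [293, 214, 15, 12, 78] [302.7 218.6]
top [296, 246, 6, 7, 23] [298.3 248.8]
208 ..........................
209 ..........................
210 ..........................
211 ..........................
212 ..........................
213 ..........................
214 .....#####......##........
215 .......
[... 2688 characters left out ...]
.....####...
248 .....#####.....................####...
249 .......##......................####...
250 ................................###...
251 ......................................
252 ......................................
253 ......................................
254 ......................................
255 ................................##....
256 ...............................####...
257 ...............................####...
258 ...............................####...
259 ...............................####...
260 ...............................###....
261 ......................................
262 ......................................
263 ......................................
```

The door needs to move almost exactly 80 mm straight along cupboard +x, and the height agrees. Inserting.

Emit:
carry_out:
  commands:
    - [[-1, 0, 0, 0, 0, 0], [-1, 0, 0, 0, 0, 0], [-1, 0, 0, 0, 0, 0], [-1, 0, 0, 0, 0, 0], [-1, 0, 0, 0, 0, 0], [-0.5, 0, 0, 0, 0, 0], [-0.5, 0, 0, 0, 0, 0], [0, 0, 0, 0, 0, 0], [0, 0, 0, 0, 0, 0]]

```text
time: 25.5
tcp_pos: [0.4809, 0.1069, 0.1901]
orientation: [-3.142, -0.0, 2.975]
force: [-0.8, -0.7, -3.4]
opening: 0.013
finger_force: 58.9
```

Emit:
carry_out:
  commands:
    - [[-0.4, 0, 0, 0, 0, 0], [-0.4, 0, 0, 0, 0, 0], [-0.4, 0, 0, 0, 0, 0], [0, 0, 0, 0, 0, 0], [0, 0, 0, 0, 0, 0]]

```text
time: 26.0
tcp_pos: [0.493, 0.1048, 0.1901]
orientation: [-3.142, -0.0, 2.975]
force: [-0.7, 0.3, -4.7]
opening: 0.0129
finger_force: 58.9
```

Emit:
carry_out:
  commands:
    - [[-0.3, 0, 0, 0, 0, 0], [-0.3, 0, 0, 0, 0, 0], [-0.2, 0, 0, 0, 0, 0], [0, 0, 0, 0, 0, 0], [0, 0, 0, 0, 0, 0], [0, 0, 0, 0, 0, 0]]

```text
time: 26.6
tcp_pos: [0.5007, 0.1036, 0.1902]
orientation: [3.142, -0.0, 2.975]
force: [0.0, 0.4, -4.5]
opening: 0.0126
finger_force: 58.9
```

Run:
```python
from g import *
shot('side','side_in.png'); shot('top','top_in.png')
for c in('side','top'):
    for n in ['knuckle_upper','knuckle_lower','jamb_upper','jamb_lower']: print(c,n,best(n,c))
s=bot.sense(); print(s['tcp_pos'],s['orientation'],s['force'],s['time'])
r,M=gold('pics/side_in.png',290,330,200,270)
for q,c in r: print(q,c.round(1))
a=cv2.imread('pics/top_in.png'); b=cv2.imread('pics/side_in.png')
o=np.zeros((600,800,3),np.uint8); o[:,:400]=cv2.resize(a[190:250,285:325],(400,600),interpolation=2); o[:,400:]=cv2.resize(b[205:265,305:345],(400,600),interpolation=2)
cv2.imwrite('pics/z7.png',o)
```

```text
side knuckle_upper [(0.82, array([0.6194, 0.0937, 0.1835])), (0.69, array([ 0.7069, -0.1702,  0.0021]))]
side knuckle_lower [(0.79, array([0.6112, 0.0996, 0.0723]))]
side jamb_upper [(0.91, array([0.6124, 0.0974, 0.1854]))]
side jamb_lower [(0.96, array([0.6134, 0.0955, 0.0659]))]
top knuckle_upper [(0.39, array([0.6122, 0.0949, 0.1853]))]
top knuckle_lower []
top jamb_upper [(0.78, array([0.6165, 0.097 , 0.1837]))]
top jamb_lower [(0.87, array([0.617 , 0.0957, 0.0689]))]
[0.5007998  0.10356067 0.19017321] [-3.14156293e+00 -6.53667108e-06  2.97471618e+00] [ 0.11269174 -0.26413403 -4.8287341 ] 27.1
[322, 213, 5, 18, 74] [324.4 221.7]
[322, 245, 5, 16, 71] [324.1 252.6]
```

View pics/z7.png

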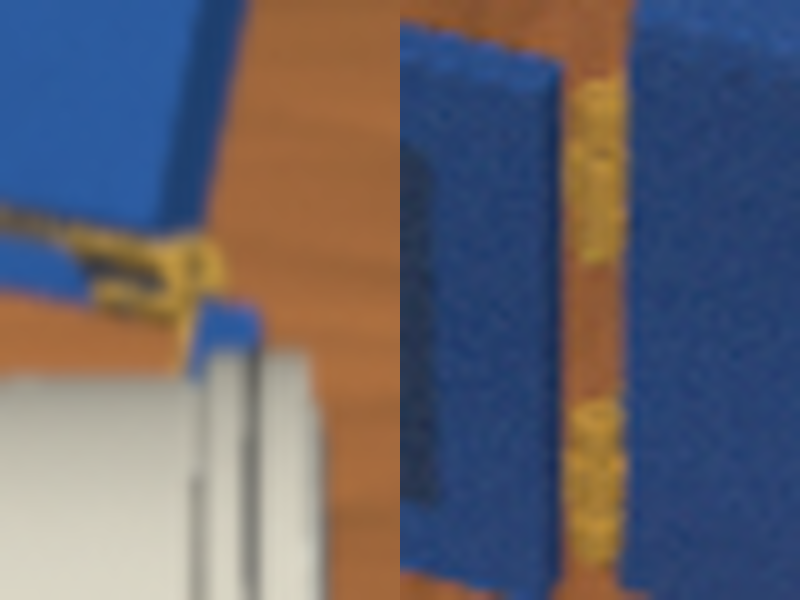

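The knuckles now stack as one column at both hinges: side crop x 565–628, rows 80–260 and 405–560. The door knuckle is about 1 mm short in x, so I'll finish with a 1 mm nudge.

Emit:
carry_out:
  commands:
    - [[-0.1, 0, 0, 0, 0, 0], [0, 0, 0, 0, 0, 0], [0, 0, 0, 0, 0, 0], [0, 0, 0, 0, 0, 0], [0, 0, 0, 0, 0, 0]]

```text
time: 27.6
tcp_pos: [0.5018, 0.1034, 0.1902]
orientation: [-3.142, -0.0, 2.975]
force: [-0.2, 0.1, -4.6]
opening: 0.013
finger_force: 58.9
```

Run:
```python
from g import *
shot('side','side_f.png')
s=bot.sense(); print(s['tcp_pos'],s['orientation'],s['force'],s['ft_torque'],s['finger_force'])
im=cv2.imread('pics/side_f.png').astype(int)
g=im[...,2]-im[...,0] # brass/wood high, blue low
for y in range(213,231): print(y,g[y,318:332])
print(workorder.hand_in())
```

```text
[0.50177258 0.10337176 0.19017589] [ 3.14159113e+00 -4.11510141e-05  2.97464422e+00] [-0.20631478 -0.52978446 -5.4048073 ] [-0.01116447 -0.02990164  0.0186494 ] 58.911002492532134
213 [-89 -91 -73 -12  61 108 119 118 119  38 -74 -73 -72 -72]
214 [-77 -71 -60  -7  71 107 113 115 113  43 -52 -72 -69 -72]
215 [-75 -66 -57 -13  56 109 121 122 122  50 -53 -70 -72 -71]
216 [-71 -71 -56 -14  52 100 112 115 108  41 -53 -70 -74 -72]
217 [-74 -69 -61 -14  57  96 106 108 100  37 -57 -70 -69 -75]
218 [-73 -66 -58 -15  56  98 105 107 103  35 -59 -73 -71 -74]
219 [-74 -69 -57  -8  77 114 110 107 101  51 -28 -74 -71 -73]
220 [-76 -66 -59  -5  66 113 114 109 105  77   0 -68 -69 -74]
221 [-73 -65 -54  -5  63 101 116 126 121  85  -2 -74 -68 -69]
222 [-73 -66 -57  -4  62  97 108 118 112  78 -11 -70 -72 -71]
223 [-71 -67 -55  -8  67  99 106 112 108  74 -14 -72 -71 -73]
224 [-72 -68 -58  -5  65  99 106 112 105  75 -18 -73 -75 -73]
225 [-72 -65 -57 -10  73 109 110 111 103  46 -43 -72 -72 -74]
226 [-69 -65 -54 -15  73 113 115 112  98  33 -58 -68 -72 -72]
227 [-73 -66 -59 -12  61  98 107 103  97  32 -61 -71 -75 -71]
228 [-70 -67 -59 -15  54 100 106 108  99  37 -61 -71 -74 -72]
229 [-69 -69 -57 -15  54  98 108 106  99  19 -70 -73 -79 -69]
230 [-73 -68 -56 -13  55 101 109 106  82  -2 -71 -72 -72 -69]
the job is handed in; nothing more can be done
None
```

The drawer is home and the job is handed in with the door still held upright at the jamb; cameras put both bores within about 1–2 mm of the pin axis and the wrist force shows no push on the cupboard, but hand-in gave no verdict.

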